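# Shut and clasp the coffee canister

## Robot

A 6-joint arm with a two-finger parallel gripper is mounted at the origin on the work surface. World frame = base frame: x ahead of the robot, y to its left, z up, the work surface at z = 0. Lengths are in m, angles in rad, forces in N, time in s.
With the tool pointing down it reaches from about 0.3 to 0.875 m from the base axis. Payload 6.4 kg.
Tool frame: the origin (TCP) lies on the mounting face of the last link; the fingertips stand 173 mm ahead of it and the grasp point (between the pads) lies 155 mm ahead of it (ctrl.tip_reach is the distance from the TCP to the fingertips, in m); z points along the fingers, y is the line along which they close (so a half turn about z gives the same grasp; the last joint's range is limited). The gripper opens to 85 mm and grips with 20 to 120 N. Pads are 22 mm wide; open, the fingers measure 114 mm over their backs; the gripper's body (76 mm by 85 mm) begins 54 mm behind the grasp point. The pads swing forward as they close: fully open they stand 13 mm farther back than shut.
Start: joints at [-0.206, 0.181, 1.607, -0, 1.354, -0.206], TCP at [0.575, 0, 0.405] pointing down, gripper open.
Joint ranges: [-2.99, 2.99], [-0.89, 2.07], [0.3, 2.58], [-1.14, 4.28], [0, 2.63], [-3.12, 3.12]. Speed limits (rad/s): [2.57, 2.57, 3.01, 3.14, 3.14, 3.14].

## Interface

Orientations are given as a unit quaternion [w, x, y, z].
In Python, from bench import ctrl gives the robot as it stands.
- The arm moves only by the shell command python3 -m pendant 'ROWS'. ROWS is JSON, a list that holds one entry, the list of rows, each a list of 7 numbers: the opening, from 0 (shut) to 1 (fully open), then the shift along the tool's x, y, z in mm, then the turn, a rotation vector about the tool's x, y, z in rad. A call has 1 to 5 rows; each row is the pose to reach, as a shift and turn from the pose commanded when the call began, along the tool's axes at that moment; what a row does not reach only later rows make up. A row lasts 1/12 s, in which the tool goes at most 41.7 mm and 7.16 degrees, less where a joint would pass 70% of its speed; a pose out of reach is approached as far as the arm can. A call with a gripper value outside its range is refused whole. The fingers move at their own pace and stop on an object; the grip force is fixed at half the most. Time passes only in rows, so rows that repeat a pose let the fingers close. It gives the time, the measured TCP pose, the force, the opening and the grip force at its end, in the units of the state.
- ctrl.get_obs(): the state, without advancing time (a new reading comes with each control period).
- ctrl.camera(name): name is "scene" or "side" or "wrist"; returns the picture (480x640x3 uint8, red, green, blue); there is no depth.
- ctrl.camera_params(name): a dict with "mtx" (3x3 intrinsics, pixels), "distortion" ([k1, k2, p1, p2, k3] as OpenCV has them; the pictures are not rectified), "world_from_camera" (4x4, takes a point from camera to world coordinates); the wrist camera has in their place "tool_from_camera" (4x4, takes a point from camera to tool coordinates, whose origin is the TCP and whose axes are the flange's). Camera axes: x right, y down, z forward; pixel columns grow to the right and rows downward; lengths in m; the calibration is good to about 2 mm. A picture is of the moment at which its call begins: read the wrist's pose just before it. camera_params takes no time and is no camera call.
- ctrl.hand_in(): hands the job in; it is judged then, once.
Trained networks look in the newest picture that a camera, given by its name, has taken for a name from the list of things; names that differ only in an ending like _2 or _b are one class to them, and where a whole thing is asked for, a point or a joint stands for the part that bears it (a point fixed in the world has none). Each returns a list of dicts, best first, with "confidence" (0 to 1); they miss things now and then, are a little off and sometimes report something else, mostly with a low value. They report only what shows in the picture. A call takes as long as a camera call. They do not tell look-alikes from the thing itself.
- ctrl.boxes_of(camera, name): "point" ([column, row] as shares, 0 to 1, of the picture: columns of its width, rows of its height, amid what is visible of it).
The state is a dict: "time_s": time; "q": joint angles; "dq": joint speeds; "joint_efforts": joint torques, N m; "eef_pos": TCP position; "eef_rot": TCP orientation; "wrist_force": force on the tool from outside, world axes, zero at the start; "torque": the same for the moment, N m; "opening": opening from 0.0 (shut) to 1.0 (fully open); "grasp_force": force on a finger pad.
Only numpy, scipy, OpenCV 4.12 (cv2) and the standard library are available. Lean on these libraries where they do the work, as an engineer would, in place of code of your own. Each camera call takes 0.05 s, during which the arm holds its last target. There are 200 camera calls.

## Task

Close the glass coffee canister without gripping or lifting anything: with the fingertips, push its open lid over and down until it lies flat on the rim, and only then push the steel clasp over from the other side until it lies down on the lid. Push only on the outside of the lid, keeping fingers off the rubber seal underneath, leave the canister standing upright about where it is, do not disturb the other things on the shelf, and finish clear of everything.

Things in the scene. Friction and masses are not known exactly. Their poses are not given: they have to be found in the camera images.
- canister: Clear glass canister, loose, about 0.95 kg in all, upright on a 4 mm cork lining. 100 mm diameter, glass rim 110 mm above its underside, steel band 106 mm across round the neck. Origin: centre of the underside; z up, +x to the lid hinge, -x to the clasp. It slides or tips if pushed with more than about 2 N near the top of the raised lid.
- lid (a joint): Angle of the steel lid (rad): 0 = shut, flat on the rim; pi/2 = vertical; 2.0 = the stop, leaning back to the canister's +x, its outside facing +x. Starts at 1.7 to 1.95. Axis parallel to the canister's y through its point (57, 0, 112) mm. Stiff (0.075 N m friction): it stays where it is left.
- lid_edge (a point): Mid-thickness point of the lid's free edge, 109 mm from the hinge axis. The lid is a disc 104 mm in diameter, 8 mm thick, its centre 57 mm from the hinge axis; shut, its underside is 112 mm and its top 120 mm above the canister's underside. Axes: the lid's, parallel to the canister's when shut.
- seal: Black rubber seal on the lid's underside: disc 88 mm in diameter, 6 mm thick, concentric with the lid, fixed to it. Origin: centre of its face that meets the lid. Not to be touched.
- clasp (a joint): Angle of the steel clasp (rad): 0 = folded over onto the shut lid; grows as it swings up and out to the canister's -x; 1.9 = the stop. Starts at 1.4 to 1.8. Axis parallel to the canister's y through its point (-61, 0, 104) mm. Stiff (0.04 N m friction): it stays where it is left. Clasp and lid do not hit each other.
- clasp_tip (a point): Mid-thickness point of the clasp's free end, 48.5 mm from its axis. The clasp is an L-shaped strap 30 mm wide, 3 mm thick: at angle 0 it rises 22 mm from its axis, then runs 44 mm in the canister's +x, its top 126 mm and underside 123 mm above the canister's underside. Axes: the clasp's, parallel to the canister's at 0.
- frother: Bystander: steel milk frother with black top and a small toggle switch, upright, 72 mm diameter, 137 mm tall. Origin: centre of the underside.
- saucer: Bystander: white ceramic saucer, 140 mm diameter, 18 mm high. Origin: centre of the underside.
- stirrer: Bystander: flat wooden stirrer lying down, 160 x 14 x 6 mm, long along its x. Origin: centre of the underside.
- scoop: Bystander: small grey plastic scoop, cup 42 mm wide and 28 mm high, a handle reaching 92 mm from the cup's centre along its -x. Origin: centre of the cup's underside.
Things that resemble listed ones, but are neither listed nor needed, are in the scene too. What is shaped like the canister but green or orange is not meant.

How it is judged:
On the way, in this order (a step that is already met when the one before it is completed fails the run):
1. the lid is shut flat on the rim while the clasp is still open (value of joint lid below 0.07 rad and value of joint clasp above 0.7 rad), for 0.2 s.
2. the clasp is folded over onto the shut lid (value of joint lid below 0.07 rad and value of joint clasp below 0.15 rad), for 0.2 s.
At the end, for the whole second after the job is handed in: The lid is within 0.07 rad of shut, the clasp within 0.15 rad of fully folded over, and the canister stands upright (within 0.06 rad), at rest, within 50 mm of where it began (all of step 2 and angle between canister's own z axis and vertical below 0.06 rad and distance of canister from where it was at the start of the episode below 0.05 m and linear speed of canister below 0.02 m/s); the robot touches nothing.
It fails at once if the clasp is folded over before the lid is down (value of joint clasp below 0.5 rad and value of joint lid above 0.2 rad).
It fails at once if a finger presses on the rubber seal under the lid (over 0.5 N) (contact force between the fingers and seal above 0.5 N).
It fails at once if the canister is lifted (over 15 mm) or tipped (over 0.25 rad) (height (world z) of canister above 0.019 m or angle between canister's own z axis and vertical above 0.25 rad).
It fails at once if the canister is pushed along by more than 60 mm (distance of canister from where it was at the start of the episode above 0.06 m).
It fails at once if another thing on the shelf is moved by more than 20 mm (distance of any of frother, saucer, stirrer, scoop from where it was at the start of the episode above 0.02 m).
It also fails if it takes over 45 s, if anything falls off the work surface, if the arm or the gripper's body presses on something with over 40 N, if the wrist force passes 120 N, or if a joint passes its speed limit or range.

## Working session

There is one attempt and no reset: what is moved stays moved. The work goes in short steps, Python scripts to look and compute and a shell command to move; the robot and the scene stay as the last step left them, time stands still between calls to the robot, and variables do not carry over. Pictures are saved under pics/ and viewed, at most 10 in all, crops included, and the job is handed in when it is done.

```bash
mkdir -p pics; ls; python3 - <<'E'
from bench import ctrl
import cv2, numpy as np
for c in ["scene","side"]:
    im=ctrl.camera(c); cv2.imwrite(f"pics/{c}0.png",im[:,:,::-1])
    for n in ["canister","lid","clasp","frother","saucer","stirrer","scoop"]:
        print(c,n,[(round(d["confidence"],2),round(d["point"][0]*640),round(d["point"][1]*480)) for d in ctrl.boxes_of(c,n)])
    p=ctrl.camera_params(c); print(np.round(p["world_from_camera"],3).tolist(),np.round(p["mtx"],1).tolist(),p["distortion"])
o=ctrl.get_obs();print(o["eef_pos"],o["eef_rot"],o["time_s"],ctrl.tip_reach,o["wrist_force"])
E
```

```text
pics
scene canister [(0.96, 339, 295), (0.93, 113, 262), (0.9, 236, 161)]
scene lid [(0.82, 362, 305), (0.8, 236, 146), (0.69, 110, 247)]
scene clasp [(0.77, 97, 265), (0.77, 232, 159), (0.69, 331, 252)]
scene frother [(0.75, 500, 280), (0.66, 425, 228)]
scene saucer [(0.57, 252, 309)]
scene stirrer [(0.84, 317, 385)]
scene scoop [(0.74, 426, 227), (0.22, 328, 253)]
[[0.101, 0.847, -0.522, 1.003], [0.995, -0.094, 0.039, -0.161], [-0.016, -0.523, -0.852, 0.979], [0.0, 0.0, 0.0, 1.0]] [[473.0, 0.0, 315.4], [0.0, 473.0, 239.7], [0.0, 0.0, 1.0]] [-0.00254951  0.          0.          0.          0.        ]
side canister [(0.85, 346, 207), (0.71, 284, 358), (0.61, 456, 368), (0.29, 399, 217)]
side lid [(0.91, 355, 176), (0.69, 454, 362), (0.67, 279, 353)]
side clasp [(0.66, 297, 339), (0.65, 333, 222), (0.64, 472, 350)]
side frother [(0.81, 264, 156)]
side saucer [(0.91, 394, 272)]
side stirrer [(0.53, 402, 216)]
side scoop [(0.64, 238, 219)]
[[0.731, -0.517, 0.445, -0.119], [-0.682, -0.559, 0.472, -0.74], [0.005, -0.649, -0.761, 1.127], [0.0, 0.0, 0.0, 1.0]] [[522.3, 0.0, 321.5], [0.0, 522.3, 237.4], [0.0, 0.0, 1.0]] [-0.14097906  0.          0.          0.          0.        ]
[ 5.75014804e-01 -7.82371586e-06  4.04675653e-01] [-1.28099648e-05  7.07127721e-01  7.07085840e-01  2.81776785e-06] 0.8 0.1734 [-0.03153837  0.0824749  -0.10817492]
```

View pics/scene0.png

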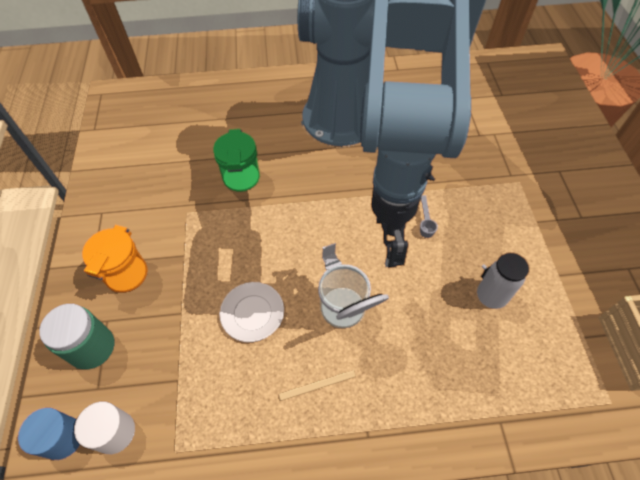

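View pics/side0.png

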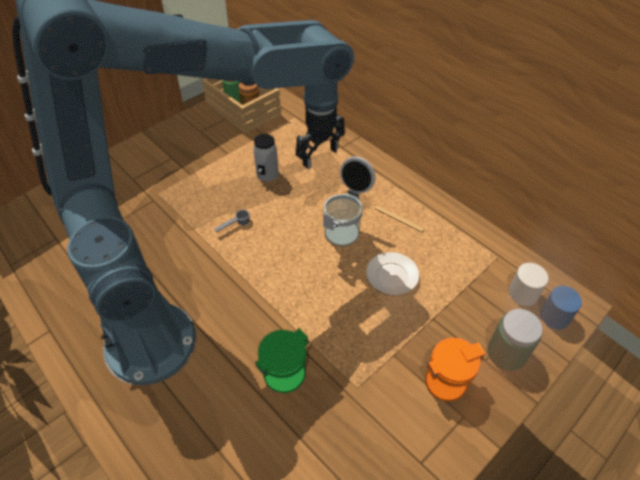

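The real one is the clear glass canister at scene (342,298) and side (343,215). The look-alikes are green (237,160), orange (115,262), and the dark green jar with a grey cap (75,335). I'll check the choice in a close crop.

```bash
python3 - <<'E'
import cv2, numpy as np
a=cv2.imread("pics/scene0.png")[235:335,300:400]; b=cv2.imread("pics/side0.png")[150:250,300:400]
im=np.hstack([cv2.resize(x,(400,400),interpolation=cv2.INTER_CUBIC) for x in (a,b)])
cv2.imwrite("pics/crop0.png",im)
E
```

```text
(no output)
```

View pics/crop0.png

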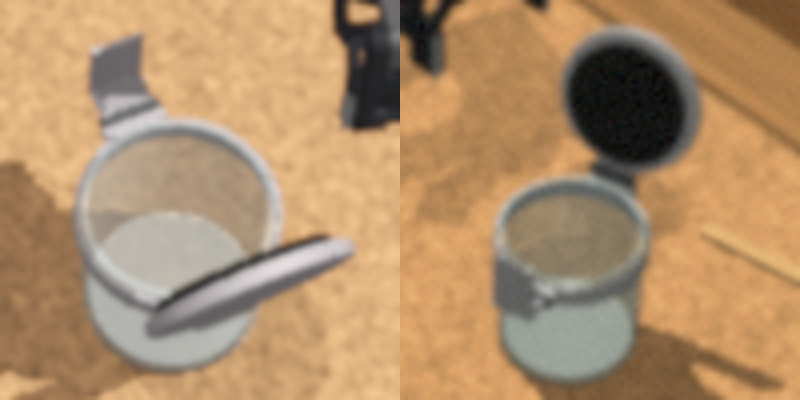

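The crop shows the clear glass canister. In the left (scene) view the clasp tip is at scene (329,246), and the lid spans (337,316) to (388,297) and leans back. In the side view the black seal is centred at (358,176). Next I'll fit the pose, lid angle and clasp angle to these outlines.

```bash
cat > h.py <<'E'
from bench import ctrl
import cv2, numpy as np
def proj(c,P):
    p=ctrl.camera_params(c); T=np.linalg.inv(np.array(p["world_from_camera"]))
    r,_=cv2.Rodrigues(T[:3,:3]); return cv2.projectPoints(np.asarray(P,float),r,T[:3,3],np.array(p["mtx"]),np.array(p["distortion"]))[0][:,0]
t=np.linspace(0,2*np.pi,181)
def circ(x,r,z): return np.c_[x+r*np.cos(t),r*np.sin(t),0*t+z]
def rot(P,ax,a): # rotate about y-parallel axis (x,z); +a lifts a -x lying part for the lid
    d=P-np.array([ax[0],0,ax[1]]); c,s=np.cos(a),np.sin(a)
    return np.c_[ax[0]+c*d[:,0]+s*d[:,2],d[:,1],ax[1]-s*d[:,0]+c*d[:,2]]
def lid(a): return rot(np.r_[circ(0,52,112),circ(0,52,120)],(57,112),a)
def world(P,x,y,yaw):
    c,s=np.cos(yaw),np.sin(yaw); return np.c_[x+c*P[:,0]-s*P[:,1],y+s*P[:,0]+c*P[:,1],P[:,2]+4]/1000
def clasp(a): return rot(np.array([[-17,15,124.5],[-17,-15,124.5],[-61,15,126],[-61,-15,126.]]),(-61,104),-a)
E
cat > fit.py <<'E'
from h import *
from scipy.optimize import least_squares
def ray(c,uv,z):
    p=ctrl.camera_params(c);T=np.array(p["world_from_camera"])
    u=cv2.undistortPoints(np.array([[uv]],float),np.array(p["mtx"]),np.array(p["distortion"]))[0,0]
    d=T[:3,:3]@[u[0],u[1],1];return T[:3,3]+d*(z-T[2,3])/d[2]
print(ray("scene",(345,289),.11),ray("scene",(252,311),.01))
def res(v):
    x,y,w,a,k=v; r=[]
    W=lambda P,c:proj(c,world(P,x,y,w))
    L=W(lid(a),"scene");S=W(lid(a),"side")
    r+=[L[:,0].min()-336.8,L[:,0].max()-388.5,L[:,1].min()-294,L[:,1].max()-319]
    r+=[S[:,0].min()-340.5,S[:,0].max()-375,S[:,1].min()-156.2,S[:,1].max()-193]
    B=np.r_[circ(0,53,98),circ(0,53,108)]
    b=W(B,"scene");r+=[b[:,0].min()-318.7,b[:,0].max()-370.7,b[:,1].min()-264.5]
    b=W(B,"side");r+=[b[:,0].min()-323.8,b[:,0].max()-362.5,b[:,1].min()-194]
    r+=[W(circ(0,50,0),"scene")[:,1].max()-327.5,W(circ(0,50,0),"side")[:,1].max()-245.2]
    k_=np.sort(W(clasp(k),"scene")[:2],0)
    r+=list((k_-np.array([[322.5,244],[335.8,247.5]])).ravel())
    q=W(clasp(k),"side");r+=[q[:,0].min()-324.2,q[:,1].max()-229.5]
    return r
c0=ray("scene",(345,289),.11)*1000
for w0 in (-.5,0,.5,1):
    s=least_squares(res,[c0[0],c0[1],w0,1.8,1.6],loss="soft_l1",x_scale=[10,10,.1,.1,.1])
    print(np.round(s.x,3),round(s.cost,1))
print(np.round(res(s.x),1))
for n,u,z in [("frother",(500,280),.07),("scoop",(427,228),.02),("saucer",(252,311),.014),("stir",(280,396),.007),("stir",(354,376),.007)]: print(n,np.round(ray("scene",u,z),3))
E
python3 fit.py
```

```text
[ 0.59462519 -0.07306943  0.11      ] [ 0.5784857  -0.27388322  0.01      ]
[ 5.90304e+02 -7.33270e+01  2.95000e-01  1.83100e+00  1.49700e+00] 6.4
[ 5.90304e+02 -7.33270e+01  2.95000e-01  1.83100e+00  1.49700e+00] 6.4
[ 5.90304e+02 -7.33270e+01  2.95000e-01  1.83100e+00  1.49700e+00] 6.4
[ 5.90304e+02 -7.33270e+01  2.95000e-01  1.83100e+00  1.49700e+00] 6.4
[-0.8  1.2 -0.6  1.1 -0.8  0.9 -0.   0.2 -0.2  0.2 -0.8 -0.1  0.7 -0.6
  1.9  2.   0.1 -0.8  0.3  0.7 -1.   0.6]
frother [0.591 0.262 0.07 ]
scoop [0.413 0.154 0.02 ]
saucer [ 0.58  -0.273  0.014]
stir [ 0.767 -0.224  0.007]
stir [ 0.743 -0.071  0.007]
```

The fit is good: canister at (590, -73) mm, yaw 0.295, lid 1.83, clasp 1.50. I'll rise, turn to line up with the canister, close the fingers and go behind the lid.

```bash
python3 -m pendant '[[[0,0,0,-30,0,0,-0.12],[0,-5,35,-40,0,0,-0.24],[0,-18,72,-40,0,0,-0.295],[0,-28,110,-40,0,0,-0.295],[0,-37,147,-40,0,0,-0.295]]]'
cat > where.py <<'E'
from h import *
from scipy.spatial.transform import Rotation as R
X,Y,W=590.3,-73.3,.295
o=ctrl.get_obs();q=o["eef_rot"];M=R.from_quat([q[1],q[2],q[3],q[0]]).as_matrix()
p=(np.array(o["eef_pos"])+M[:,2]*ctrl.tip_reach)*1000-[X,Y,4]
c,s=np.cos(W),np.sin(W);C=np.array([[c,s,0],[-s,c,0],[0,0,1]])
print("tip in canister frame",np.round(C@p,1),"t",round(o["time_s"],2),"F",np.round(C@o["wrist_force"],2),"op",round(o["opening"],2))
print("tool axes",np.round(C@M,2).tolist())
E
python3 where.py
```

```text
time_s: 1.22
eef_pos: [0.7235, -0.0375, 0.4454]
eef_rot: [0.001, 0.595, 0.803, 0.0]
wrist_force: [0.2, -1.0, -0.9]
opening: 0.3
grasp_force: 0.0
tip in canister frame [138.   -4.6 268. ] t 1.22 F [-0.12 -1.06 -0.9 ] op 0.3
tool axes [[-0.0, 1.0, 0.0], [1.0, 0.0, -0.0], [-0.0, 0.0, -1.0]]
```

```bash
python3 -m pendant '[[[0,5,0,30,0,0,0],[0,5,0,66,0,0,0],[0,5,0,66,0,0,0],[0,5,-12,66,0,0,0],[0,5,-12,66,0,0,0]]]'
python3 where.py; python3 - <<'E'
from h import *
a=ctrl.camera("scene")[230:330,310:435]; b=ctrl.camera("side")[80:230,290:390]
cv2.imwrite("pics/b.png",np.hstack([cv2.resize(a,(500,400),interpolation=2),cv2.resize(b,(267,400),interpolation=2)])[:,:,::-1])
E
```

```text
time_s: 1.63
eef_pos: [0.7081, -0.0359, 0.3787]
eef_rot: [-0.001, 0.596, 0.803, -0.001]
wrist_force: [0.9, 0.1, 0.5]
opening: 0.002
grasp_force: 0.0
tip in canister frame [123.2   1.7 201.3] t 1.63 F [ 0.94 -0.14  0.48] op 0.0
tool axes [[0.0, 1.0, -0.0], [1.0, -0.0, 0.0], [0.0, -0.0, -1.0]]
```

View pics/b.png

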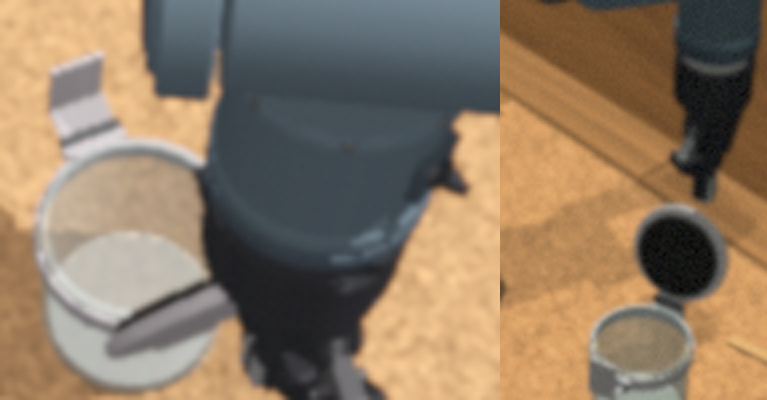

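The finger is behind the lid, on its outside, and clear of it. The seal faces the other way, with the lid at crop (170,320). Now I'll push along the arc.

```bash
python3 -m pendant '[[[0,-2,-10,0,0,0,0],[0,-2,-17,0,0,0,0],[0,-2,-25,0,0,0,0],[0,-2,-34,0,0,0,0],[0,-2,-43,0,0,0,0]]]'
python3 where.py; python3 - <<'E'
from h import *
a=ctrl.camera("scene")[230:330,310:435]; b=ctrl.camera("side")[80:230,290:390]
cv2.imwrite("pics/c.png",np.hstack([cv2.resize(a,(500,400),interpolation=2),cv2.resize(b,(267,400),interpolation=2)])[:,:,::-1])
E
```

```text
time_s: 2.15
eef_pos: [0.6681, -0.0501, 0.3799]
eef_rot: [0.001, 0.595, 0.803, 0.001]
wrist_force: [1.3, 0.9, 1.9]
opening: -0.001
grasp_force: 0.5
tip in canister frame [ 81.5  -0.6 202.5] t 2.15 F [1.5  0.47 1.87] op -0.0
tool axes [[-0.0, 1.0, 0.0], [1.0, 0.0, -0.0], [-0.0, 0.0, -1.0]]
```

View pics/c.png

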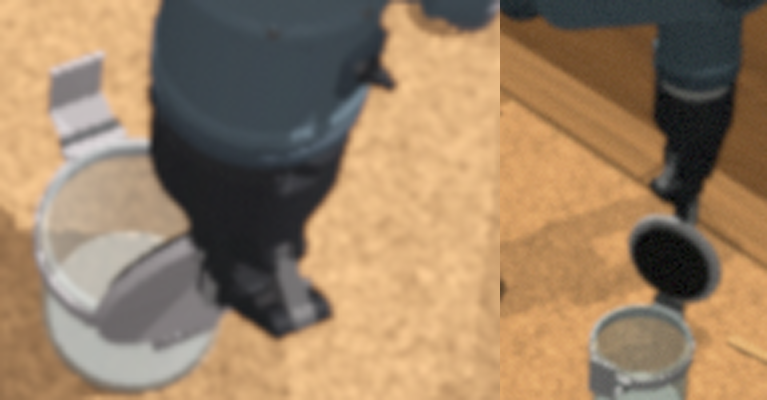

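The lid has swung to about vertical and the canister is unmoved (rim still at crop (40-210,145)). I'll carry on.

```bash
python3 -m pendant '[[[0,0,-9,0,0,0,0],[0,0,-18,0,0,0,0],[0,0,-28,1,0,0,0],[0,0,-37,3,0,0,0],[0,0,-46,5,0,0,0]]]'; python3 where.py
```

```text
time_s: 2.67
eef_pos: [0.6236, -0.0636, 0.3735]
eef_rot: [-0.0, 0.595, 0.803, -0.0]
wrist_force: [0.8, -0.7, -1.0]
opening: -0.003
grasp_force: 0.3
tip in canister frame [ 34.7  -0.4 196.1] t 2.67 F [ 0.62 -0.88 -1.  ] op -0.0
tool axes [[-0.0, 1.0, -0.0], [1.0, 0.0, 0.0], [0.0, -0.0, -1.0]]
```

```bash
python3 -m pendant '[[[0,0,-8,4,0,0,0],[0,0,-15,8,0,0,0],[0,0,-22,13,0,0,0],[0,0,-28,19,0,0,0],[0,0,-34,26,0,0,0]]]'; python3 where.py;python3 - <<'E'
from h import *
a=ctrl.camera("scene")[230:330,310:435]; b=ctrl.camera("side")[80:230,290:390]
cv2.imwrite("pics/d.png",np.hstack([cv2.resize(a,(500,400),interpolation=2),cv2.resize(b,(267,400),interpolation=2)])[:,:,::-1])
E
```

```text
time_s: 3.08
eef_pos: [0.5914, -0.0736, 0.3472]
eef_rot: [0.0, 0.596, 0.803, 0.0]
wrist_force: [-0.1, 0.3, 0.5]
opening: 0.0
grasp_force: 0.2
tip in canister frame [  1.   -0.6 169.8] t 3.08 F [0.03 0.35 0.49] op 0.0
tool axes [[0.0, 1.0, 0.0], [1.0, -0.0, -0.0], [-0.0, 0.0, -1.0]]
```

View pics/d.png

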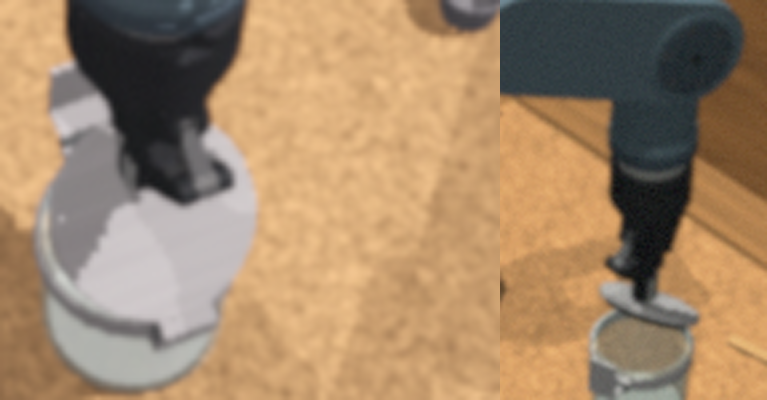

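The lid is tracking well: at about 0.6 rad with the fingertip on its top, around crop (190,190), and the canister is in place. I'll go on down.

```bash
python3 -m pendant '[[[0,0,-6,8,0,0,0],[0,0,-11,16,0,0,0],[0,0,-15,25,0,0,0],[0,0,-18,34,0,0,0],[0,0,-20,42,0,0,0]]]'; python3 where.py
```

```text
time_s: 3.6
eef_pos: [0.5722, -0.0792, 0.3043]
eef_rot: [-0.0, 0.596, 0.803, -0.0]
wrist_force: [0.1, 0.3, 0.2]
opening: 0.0
grasp_force: 0.1
tip in canister frame [-19.1  -0.3 126.9] t 3.6 F [0.2  0.27 0.22] op 0.0
tool axes [[0.0, 1.0, -0.0], [1.0, -0.0, 0.0], [0.0, -0.0, -1.0]]
```

```bash
python3 -m pendant '[[[0,0,0,3,0,0,0],[0,0,0,5,0,0,0],[0,0,0,7,0,0,0],[0,0,0,8,0,0,0],[0,0,0,9,0,0,0]]]'; python3 where.py
```

```text
time_s: 4.02
eef_pos: [0.5731, -0.0792, 0.2973]
eef_rot: [0.0, 0.595, 0.803, 0.0]
wrist_force: [-3.4, 1.6, 9.8]
opening: 0.004
grasp_force: 4.7
tip in canister frame [-18.1  -0.7 119.9] t 4.02 F [-2.8   2.56  9.81] op 0.0
tool axes [[-0.0, 1.0, 0.0], [1.0, 0.0, -0.0], [-0.0, 0.0, -1.0]]
```

The lid has bottomed out at tip height 120 mm with 10 N. I'll lift, cross over the clasp and check.

```bash
python3 -m pendant '[[[0,0,0,-30,0,0,0],[0,0,0,-65,0,0,0],[0,0,-35,-65,0,0,0],[0,0,-70,-65,0,0,0],[0,0,-107,-65,0,0,0]]]'; python3 where.py;python3 - <<'E'
from h import *
a=ctrl.camera("scene")[230:330,310:435]; b=ctrl.camera("side")[130:280,290:390]
cv2.imwrite("pics/e.png",np.hstack([cv2.resize(a,(500,400),interpolation=2),cv2.resize(b,(267,400),interpolation=2)])[:,:,::-1])
E
```

```text
time_s: 4.43
eef_pos: [0.4699, -0.1104, 0.3628]
eef_rot: [0.001, 0.595, 0.804, 0.0]
wrist_force: [-0.5, -1.0, -0.1]
opening: 0.001
grasp_force: 0.0
tip in canister frame [-125.6   -0.8  185.4] t 4.43 F [-0.78 -0.76 -0.14] op 0.0
tool axes [[-0.0, 1.0, 0.0], [1.0, 0.0, -0.0], [-0.0, 0.0, -1.0]]
```

View pics/e.png

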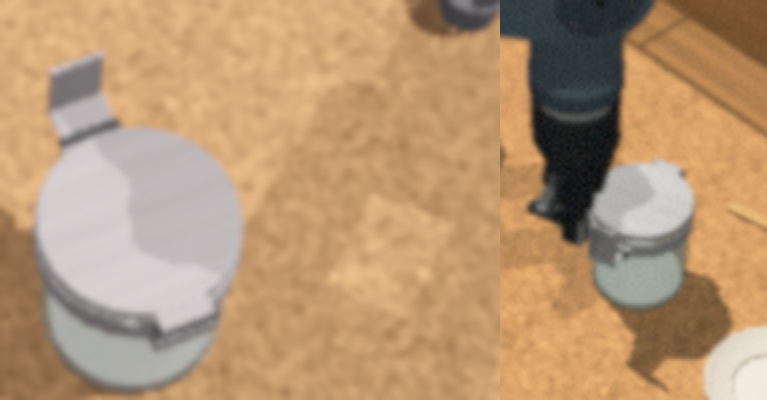

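The lid lies flat on the rim. The clasp is still open at crop (80,95) and the canister has not moved. I'll descend outside the clasp and push it over.

```bash
python3 -m pendant '[[[0,0,0,25,0,0,0],[0,0,0,46,0,0,0],[0,0,8,46,0,0,0],[0,0,17,46,0,0,0],[0,0,25,46,0,0,0]]]'; python3 where.py
```

```text
time_s: 4.95
eef_pos: [0.4962, -0.1029, 0.317]
eef_rot: [0.001, 0.595, 0.803, 0.0]
wrist_force: [0.2, -0.4, 0.2]
opening: -0.001
grasp_force: 0.0
tip in canister frame [-98.3  -1.2 139.6] t 4.95 F [ 0.1  -0.45  0.25] op -0.0
tool axes [[-0.0, 1.0, 0.0], [1.0, 0.0, -0.0], [-0.0, 0.0, -1.0]]
```

```bash
python3 -m pendant '[[[0,0,8,-1,0,0,0],[0,0,15,-2,0,0,0],[0,0,22,-3,0,0,0],[0,0,28,-4,0,0,0],[0,0,34,-4,0,0,0]]]'; python3 where.py
```

```text
time_s: 5.37
eef_pos: [0.5277, -0.0929, 0.3201]
eef_rot: [0.0, 0.595, 0.803, 0.0]
wrist_force: [-1.0, -1.3, -0.5]
opening: 0.006
grasp_force: 0.5
tip in canister frame [-65.6  -0.6 142.7] t 5.37 F [-1.3  -0.97 -0.52] op 0.01
tool axes [[-0.0, 1.0, 0.0], [1.0, 0.0, -0.0], [-0.0, 0.0, -1.0]]
```

```bash
python3 -m pendant '[[[0,0,6,1,0,0,0],[0,0,12,3,0,0,0],[0,0,17,6,0,0,0],[0,0,21,9,0,0,0],[0,0,24,12,0,0,0]]]'; python3 where.py
```

```text
time_s: 5.78
eef_pos: [0.5507, -0.086, 0.3078]
eef_rot: [0.001, 0.595, 0.803, 0.0]
wrist_force: [2.5, -0.3, 4.6]
opening: 0.004
grasp_force: 1.8
tip in canister frame [-41.3  -0.8 130.4] t 5.78 F [ 2.31 -1.05  4.59] op 0.0
tool axes [[-0.0, 1.0, 0.0], [1.0, 0.0, -0.0], [-0.0, 0.0, -1.0]]
```

```bash
python3 -m pendant '[[[0,0,1,2,0,0,0],[0,0,2,3,0,0,0],[0,0,3,4,0,0,0],[0,0,3,5,0,0,0],[0,0,3,5,0,0,0]]]'; python3 where.py
```

```text
time_s: 6.2
eef_pos: [0.5529, -0.0853, 0.3033]
eef_rot: [0.0, 0.596, 0.803, 0.0]
wrist_force: [0.9, 1.3, 7.0]
opening: 0.003
grasp_force: 3.5
tip in canister frame [-39.2  -0.6 125.9] t 6.2 F [1.25 0.98 6.99] op 0.0
tool axes [[0.0, 1.0, 0.0], [1.0, -0.0, -0.0], [-0.0, 0.0, -1.0]]
```

```bash
python3 -m pendant '[[[0,0,0,1,0,0,0],[0,0,0,2,0,0,0],[0,0,0,2,0,0,0],[0,0,0,-30,0,0,0],[0,0,0,-70,0,0,0]]]'; python3 -m pendant '[[[0,0,-30,-30,0,0,0],[0,0,-60,-60,0,0,0],[0,0,-90,-60,0,0,0],[0,0,-90,-60,0,0,0],[0,0,-90,-60,0,0,0]]]';python3 where.py;python3 - <<'E'
from h import *
a=ctrl.camera("scene")[230:330,310:435]; b=ctrl.camera("side")[130:280,290:390]
cv2.imwrite("pics/f.png",np.hstack([cv2.resize(a,(500,400),interpolation=2),cv2.resize(b,(267,400),interpolation=2)])[:,:,::-1])
E
```

```text
time_s: 6.62
eef_pos: [0.5507, -0.0848, 0.3692]
eef_rot: [-0.005, 0.596, 0.803, -0.002]
wrist_force: [0.0, -0.6, 0.2]
opening: -0.001
grasp_force: 0.0
time_s: 7.03
eef_pos: [0.4653, -0.1116, 0.4324]
eef_rot: [-0.0, 0.596, 0.803, -0.0]
wrist_force: [0.2, -1.2, 0.4]
opening: -0.002
grasp_force: 0.0
tip in canister frame [-1.309e+02 -2.000e-01  2.550e+02] t 7.03 F [-0.16 -1.26  0.4 ] op -0.0
tool axes [[0.0, 1.0, -0.0], [1.0, -0.0, 0.0], [0.0, -0.0, -1.0]]
```

View pics/f.png

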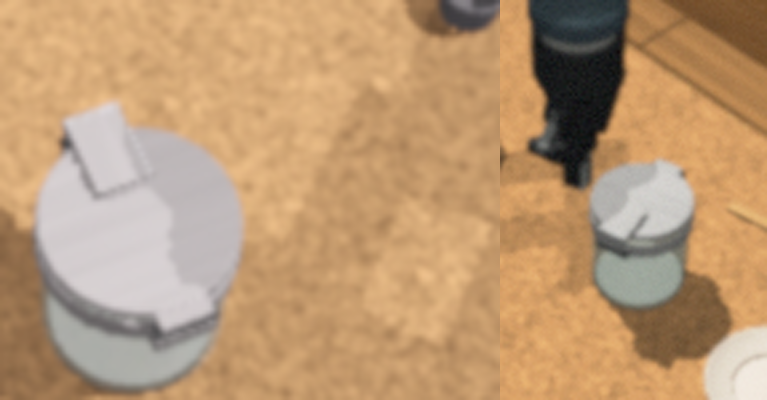

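The lid is flat, the clasp lies on it at crop (105,150), the canister has not moved and the arm is clear.

```bash
python3 -c "from bench import ctrl; print(ctrl.hand_in())"
```

```text
the job is handed in; nothing more can be done
None
```

I closed the canister and handed the job in at about 7 s of the 45 s: the last picture shows the lid flat on the rim with the clasp folded onto it, the canister upright and unmoved, and the arm clear; no verdict came back.

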